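Set the grease dose selector to three and prime it

ROBOT

A 7-joint arm with a two-finger parallel gripper is mounted at the origin on the work surface. World frame = base frame: x ahead of the robot, y to its left, z up, the work surface at z = 0. Lengths are in m, angles in rad, forces in N, time in s.
With the tool pointing down it reaches from about 0.35 to 0.9 m from the base axis. Payload 8.1 kg.
Tool frame: the origin (TCP) lies on the centre line of the jaws, within the pads' length; the fingertips stand 17 mm ahead of it and the grasp point (between the pads) lies 2 mm behind it; z points along the fingers, y is the direction in which the jaws open and shut (so a half turn about z gives the same grasp; the last joint's range is limited). The gripper opens to 92 mm and grips with 3 to 60 N. Pads are 19 mm wide; open, the fingers measure 130 mm over their backs; the gripper's body (75 mm by 190 mm) begins 47 mm behind the grasp point.
Start: joints at [-1.228, 0.434, 0.025, 1.573, -0.012, 1.134, -0.075], TCP at [0.27, 0.564, 0.244] pointing down, gripper open.
Joint ranges: [-2.62, 2.62], [-0.44, 2.09], [-1.27, 1.32], [0.08, 2.57], [-1.32, 4.46], [0.12, 2], [-2.74, 2.74]. Speed limits (rad/s): [2.22, 2.22, 3.01, 3.01, 3.14, 3.14, 3.14].

INTERFACE

Orientations are given as a rotation vector (axis times angle).
In Python, from cell import arm gives the robot as it stands.
- The arm moves only by the shell command python3 -m creep 'ROWS' [FORCE]. ROWS is JSON, a list that holds one entry, the list of rows, each a list of 7 numbers: the shift along the world's x, y, z in cm, then the turn, a rotation vector about the world's x, y, z in degrees, then the opening, from -1 (shut) to 1 (fully open), so that 0 is half open. In form: [[[tx, ty, tz, ax, ay, az, jaw], ...]]. A call has 1 to 5 rows; each row is the pose to reach, as a shift and turn from the pose commanded when the call began; what a row does not reach only later rows make up. A row lasts 1/10 s, in which the tool goes at most 50 mm and 8.59 degrees, less where a joint would pass 70% of its speed; a pose out of reach is approached as far as the arm can. A call with a gripper value outside its range is refused whole. The fingers move at their own pace and stop on an object; FORCE is the grip in N (left out, the last holds). Time passes only in rows, so rows that repeat a pose let the fingers close. It gives the time, the measured TCP pose, the force and the opening at its end, in the units of the state.
- arm.observe(): the state, without advancing time (a new reading comes with each control period).
- arm.get_image(name): name is "scene" or "top"; returns the picture (384x512x3 uint8, red, green, blue); there is no depth.
- arm.camera_model(name): a dict with "vfov" (degrees; the focal length in pixels is half the picture's height over the tangent of half this angle, whatever the lens; pixels are square), "cx", "cy" (the principal point, pixels), "cam_to_world" (4x4, takes a point from camera to world coordinates). Camera axes: x right, y down, z forward; pixel columns grow to the right and rows downward; lengths in m; the calibration is good to about 2 mm. A picture is of the moment at which its call begins. camera_model takes no time and is no camera call.
- arm.sign_off(): hands the job in, once; it reports no verdict.
The state is a dict: "clock": time; "joints": joint angles; "dq": joint speeds; "joint_efforts": joint torques, N m; "position": TCP position; "ee_rot": TCP orientation; "force": force on the tool from outside, world axes, zero at the start; "ft_torque": the same for the moment, N m; "width": opening from 0.0 (shut) to 1.0 (fully open).
Only numpy, scipy, OpenCV 4.12 (cv2) and the standard library are available. Lean on these libraries where they do the work, as an engineer would, in place of code of your own. Each camera call takes 0.05 s, during which the arm holds its last target.

TASK

On the grease dose unit, push the dial's upright tab round until it points at the middle of the mark plate with three studs and leave it there; only then press the round plunger behind the dial fully down and let it spring back up. Push only: do not pinch the tab between the fingers, and leave the loose parts on and around the unit where they are.

Things in the scene. Friction and masses are not known exactly. Their poses are not given: they have to be found in the camera images.
- unit: the dose unit: a low grey cast box fixed to the bench, 235 x 250 mm and 40 mm high, carrying the dial, four mark plates and the plunger. Origin on the bench surface under the dial's pivot; its -x side is the front (towards the robot). The box reaches 100 mm to -x, 135 mm to +x and 125 mm to either side of the origin. z is up.
- dial_center (a point): point on the dial's vertical pivot, at the height of the dial's top face (55 mm above the bench). The dial is a steel disc of 108 mm diameter; a hub of 32 mm diameter stands 8 mm above its face.
- selector (a joint): angle of the selector dial, rad: 0 when the tab points to the unit's front (-x), growing counter-clockwise seen from above; stops at -2.0 and 2.0. Friction (0.15 N m, about 2.5 N at the tab) holds it wherever it is left; there are no clicks or springs. It starts near 0.
- tab_top (a point): middle of the top edge of the dial's one protruding tab, 60 mm from the pivot, 95 mm above the bench. The tab is an upright steel blade standing 40 mm above the dial's face, 36 mm long along the radius (from 42 to 78 mm from the pivot) and 14 mm thick across it. Its two broad faces are what one pushes.
- pointer (a point): point 100 mm from the pivot, straight out beyond the tab: where the tab points to on the circle of the mark plates (50 mm above the bench; nothing solid is there, the metal ends 78 mm from the pivot).
- plunger (a joint): travel of the dose plunger, m: 0 up, 0.008 fully down (about 6 N at full travel); it springs back up.
- plunger_top (a point): centre of the top face of the dose plunger, a round flat metal push button of 36 mm diameter in a dark housing, on the unit behind the dial, 92 mm from the pivot towards the unit's +x side. It is pressed straight down.
- mark1: round mark plate of 44 mm diameter, 4 mm thick, with one stud (dark, 11 mm diameter, 4 mm high) on it. It is fixed on the unit's top with its centre 100 mm from the pivot, 50 or 100 degrees to either side of the unit's front; which plate is at which place differs. Origin at the centre of its underside, 40 mm above the bench.
- mark2: round mark plate of 44 mm diameter, 4 mm thick, with two studs side by side (dark, 11 mm diameter, 4 mm high) on it. It is fixed on the unit's top with its centre 100 mm from the pivot, 50 or 100 degrees to either side of the unit's front; which plate is at which place differs. Origin at the centre of its underside, 40 mm above the bench.
- mark3: round mark plate of 44 mm diameter, 4 mm thick, with three studs in a triangle (dark, 11 mm diameter, 4 mm high) on it. It is fixed on the unit's top with its centre 100 mm from the pivot, 50 or 100 degrees to either side of the unit's front; which plate is at which place differs. Origin at the centre of its underside, 40 mm above the bench.
- mark4: round mark plate of 44 mm diameter, 4 mm thick, with four studs in a square (dark, 11 mm diameter, 4 mm high) on it. It is fixed on the unit's top with its centre 100 mm from the pivot, 50 or 100 degrees to either side of the unit's front; which plate is at which place differs. Origin at the centre of its underside, 40 mm above the bench.
- bush_a: bronze bush, ring of 40 mm outside diameter, 32 mm high, loose on the unit's top at a rear corner. Origin at the centre of its underside. A bystander.
- seal_ring: red nylon seal ring, 44 mm outside diameter, 8 mm high, loose on the unit's top at the other rear corner. Origin at the centre of its underside. A bystander.
- bush_b: larger bronze bush, 48 mm outside diameter, 36 mm high, loose on the bench to the right. Origin at the centre of its underside. A bystander.
- end_cap: dark roller end cap, 108 mm diameter, 30 mm high, loose on the bench to the left. Origin at the centre of its underside. A bystander.
- washer: steel thrust washer, 60 mm diameter, 6 mm high, loose on the bench to the left. Origin at the centre of its underside. A bystander.
- circlip_tool: squat circlip tool with dark handles, about 115 mm long and 16 mm high, loose on the bench to the right. Origin at the centre of its underside. A bystander.

How it is judged:
By the outcome, as a careful person would: the job done as asked, in the order asked, and still so for the second after the job is handed in, with the robot touching nothing.
It also fails if it takes over 48 s, if anything falls off the work surface, if the arm or the gripper's body presses on something with over 40 N, if the wrist force passes 120 N, or if a joint passes its speed limit or range.

## Working session

There is one attempt and no reset: what is moved stays moved. The work goes in short steps, Python scripts to look and compute and a shell command to move; the robot and the scene stay as the last step left them, time stands still between calls to the robot, and variables do not carry over. Pictures are saved under pics/ and viewed, and the job is handed in when it is done.

```bash
mkdir -p pics; ls
python3 - <<'E'
from cell import arm
import cv2
print(arm.observe())
for n in("scene","top"):
    im=arm.get_image(n); cv2.imwrite(f"pics/{n}0.png",im[:,:,::-1]); print(n,arm.camera_model(n))
E
```

```text
pics
{'clock': 0.0, 'joints': array([-1.22762552,  0.43520511,  0.02499687,  1.57408797, -0.01163029,
        1.13401257, -0.07507863]), 'dq': array([ 0.00038951,  0.00056086, -0.00026049, -0.00042896, -0.00031036,
       -0.00121281, -0.000796  ]), 'joint_efforts': array([-3.54185613e-04, -6.67838573e+01,  9.84919667e-01, -3.14473557e+01,
       -6.05607172e-02,  4.25156776e-02,  1.57961535e-04]), 'position': array([0.26931478, 0.56346037, 0.24295986]), 'ee_rot': array([-6.94509202e-01, -3.06363321e+00,  2.43686244e-03]), 'force': array([-0.24015766,  0.17582411, -0.36867746]), 'ft_torque': array([-0.03211759, -0.01768701,  0.01842641]), 'width': 1.0007796964259699}
scene {'vfov': 46.77026410712102, 'cx': 250.70651022298625, 'cy': 195.63114718661646, 'cam_to_world': array([[ 0.21310859,  0.81251688, -0.54258736,  1.19262912],
       [ 0.97702246, -0.17917976,  0.11541976, -0.14291864],
       [-0.00344017, -0.55471699, -0.83203199,  1.11285901],
       [ 0.        ,  0.        ,  0.        ,  1.        ]])}
top {'vfov': 55.79834174108283, 'cx': 251.89675629800266, 'cy': 186.94459435792055, 'cam_to_world': array([[ 0.01485383, -0.99156948,  0.12872194,  0.42547712],
       [-0.99969353, -0.01727715, -0.01772984,  0.01650277],
       [ 0.01980431, -0.12841913, -0.99152222,  1.04652532],
       [ 0.        ,  0.        ,  0.        ,  1.        ]])}
```

View pics/scene0.png

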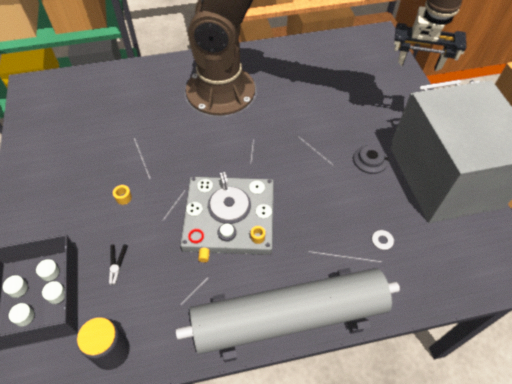

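View pics/top0.png

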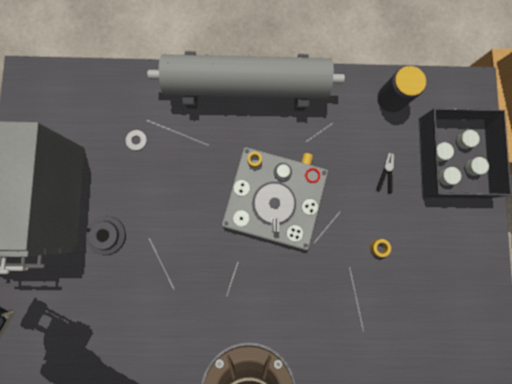

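Both views show the unit near (275,200) in top and (228,212) in scene, with the tab pointing to its front. I'll zoom in to read the studs.

Run:
```python
import cv2,numpy as np
a=cv2.imread("pics/top0.png")[140:260,210:340]; b=cv2.imread("pics/scene0.png")[165:270,170:290]
cv2.imwrite("pics/tz.png",cv2.resize(a,None,fx=6,fy=5.0*1.0 if 0 else 5,interpolation=cv2.INTER_CUBIC) if 0 else cv2.resize(a,None,fx=4.9,fy=4.9,interpolation=cv2.INTER_CUBIC))
cv2.imwrite("pics/sz.png",cv2.resize(b,None,fx=5.5,fy=5.5,interpolation=cv2.INTER_CUBIC))
```

```text
(no output)
```

View pics/tz.png

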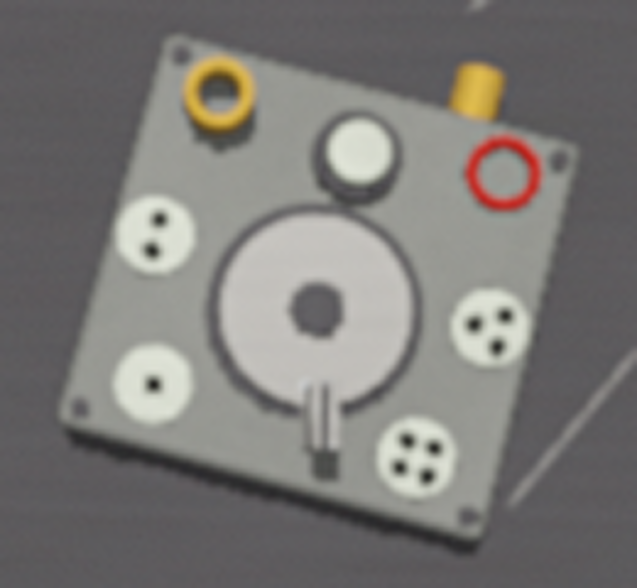

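View pics/sz.png

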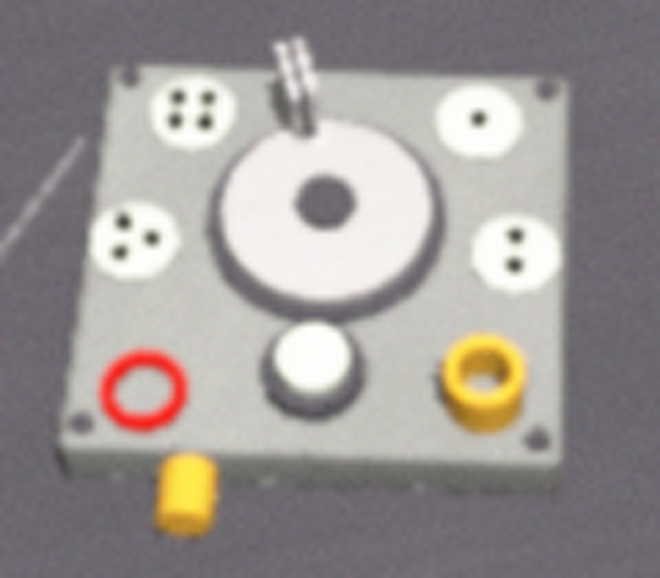

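Mark3 (three studs) is at top pixel ≈(310,207), scene (194,209): unit's right side, 100° place (positive angle). Now measure with both views.

```bash
cat > h.py <<'E'
import cv2,numpy as np
from cell import arm
def ray(n,uv,shape=(384,512)):
    m=arm.camera_model(n); f=192/np.tan(np.radians(m["vfov"]/2)); T=m["cam_to_world"]
    d=T[:3,:3]@np.array([(uv[0]-m["cx"])/f,(uv[1]-m["cy"])/f,1]); return T[:3,3],d
def onz(n,uv,z):
    o,d=ray(n,uv); return o+d*(z-o[2])/d[2]
def tri(uvt,uvs):
    A=[];b=[]
    for n,uv in(("top",uvt),("scene",uvs)):
        o,d=ray(n,uv); d/=np.linalg.norm(d); P=np.eye(3)-np.outer(d,d); A.append(P); b.append(P@o)
    A=np.vstack(A); b=np.hstack(b); x=np.linalg.lstsq(A,b,rcond=None)[0]
    return x,np.linalg.norm(A@x-b)
def proj(n,p):
    m=arm.camera_model(n); f=192/np.tan(np.radians(m["vfov"]/2)); T=m["cam_to_world"]
    c=T[:3,:3].T@(np.array(p)-T[:3,3]); return np.array([m["cx"]+f*c[0]/c[2],m["cy"]+f*c[1]/c[2]])
def blobs(im,box,lo,amin=60):
    x0,y0,x1,y1=box
    hsv=cv2.cvtColor(im,cv2.COLOR_BGR2HSV); 
    mk=cv2.inRange(hsv,lo,(180,60,255)); z=np.zeros_like(mk); z[y0:y1,x0:x1]=mk[y0:y1,x0:x1]
    out=[]
    for c in cv2.findContours(z,cv2.RETR_EXTERNAL,cv2.CHAIN_APPROX_NONE)[0]:
        if cv2.contourArea(c)>amin: 
            e=cv2.fitEllipse(c); out.append((np.round(e[0],2),np.round(e[1],1),cv2.contourArea(c)))
    return out
E
python3 - <<'E'
from h import *
t=cv2.imread("pics/top0.png");s=cv2.imread("pics/scene0.png")
for nm,p in(("t",(310,207)),("s",(194,209))):
    im=t if nm=="t" else s
    print(im[p[1]-9:p[1]+10,p[0]].max(1))
for v in (190,205,220): 
  print(v);
  for b in blobs(t,(220,145,330,250),(0,0,v)):print(" t",b)
  for b in blobs(s,(180,165,280,260),(0,0,v)):print(" s",b)
E
```

```text
[157 200 222 223 220 209 202 208 218 220 204 160 110 117 163 196 180 145
 147]
[197 214 242 248 244 235 242 250 251 250 249 251 253 254 252 224 196 198
 197]
190
 t (array([294.43, 232.8 ]), array([14.9, 15.1]), 174.0)
 t (array([240.75, 217.71]), array([14.8, 15. ]), 172.0)
 t (array([309.38, 205.9 ]), array([13.9, 14.8]), 143.0)
 t (array([274.  , 202.12]), array([34.5, 36.6]), 982.0)
 t (array([241.36, 187.24]), array([14.4, 15.2]), 170.0)
 t (array([282.75, 170.33]), array([10.9, 11.3]), 94.5)
 s (array([228.51, 213.72]), array([75. , 99.2]), 5377.5)
205
 t (array([240.75, 217.81]), array([13.8, 14.1]), 150.0)
 t (array([309.24, 206.27]), array([13. , 13.2]), 88.5)
 t (array([241.19, 187.31]), array([13.9, 14.2]), 153.0)
 t (array([282.9 , 170.31]), array([10.3, 10.4]), 83.0)
 s (array([226.23, 229.43]), array([11.4, 12.4]), 109.0)
 s (array([263.11, 210.55]), array([14.9, 16.5]), 191.0)
 s (array([194.23, 208.16]), array([14.4, 15.8]), 177.0)
 s (array([228.95, 202.84]), array([30.5, 36.8]), 877.0)
 s (array([256.7 , 186.64]), array([13.4, 16.3]), 169.0)
 s (array([204.24, 184.94]), array([13.5, 16.1]), 167.5)
220
 t (array([240.91, 217.76]), array([12.2, 12.6]), 119.0)
 s (array([226.37, 229.36]), array([11.2, 12. ]), 104.0)
 s (array([263.32, 210.57]), array([13.7, 15.3]), 163.0)
 s (array([194.27, 208.64]), array([12.8, 15.4]), 143.0)
 s (array([228.87, 202.83]), array([30.3, 36.4]), 858.5)
 s (array([256.55, 186.73]), array([12.7, 15.4]), 151.0)
 s (array([204.58, 184.98]), array([12.5, 15.1]), 146.5)
```

Run:
```python
from h import *
P={"m4":((294.4,232.8),(204.4,184.95)),"m1":((240.8,217.75),(256.6,186.7)),"m3":((309.5,206.4),(194.25,208.3)),"m2":((241.3,187.28),(263.2,210.56)),
"dial":((274,202.12),(228.9,202.83)),"plunger":((282.85,170.3),(226.3,229.4)),"hub":((210+317/4.9,140+309/4.9),(170+325/5.5,165+202/5.5)),"tabtop":((276.0,225),(223.5,174.5))}
X={}
for k,(a,b) in P.items():
    x,r=tri(a,b); X[k]=x; print(k,x.round(4),"res",round(r*1e3,1))
# 2D fit with unit model on plane z=.044 avg of both views
ang={"m4":50,"m3":100,"m1":-50,"m2":-100}
for v,n in((0,"top"),(1,"scene"),(2,"tri")):
    Q=np.array([onz(n,P[k][v],.044)[:2] if v<2 else X[k][:2] for k in ang])
    M=np.array([[-np.cos(np.radians(a))*.1,-np.sin(np.radians(a))*.1] for a in ang.values()])
    q=Q-Q.mean(0);m=M-M.mean(0)
    th=np.arctan2((m[:,0]*q[:,1]-m[:,1]*q[:,0]).sum(),(m*q).sum())
    R=np.array([[np.cos(th),-np.sin(th)],[np.sin(th),np.cos(th)]]); o=Q.mean(0)-R@M.mean(0)
    print(n,"origin",o.round(4),"yaw",np.degrees(th).round(2),"res mm",((Q-o-M@R.T)*1e3).round(1).tolist())
    print("  plunger",(o+R@[.092,0]).round(4), "m3",(o+R@M[1]).round(4))
for n,v in(("top",0),("scene",1)):
    print(n,"dial",onz(n,P["dial"][v],.055).round(4),"hub",onz(n,P["hub"][v],.063).round(4),"pl",onz(n,P["plunger"][v],.063).round(4),"tab",onz(n,P["tabtop"][v],.095).round(4))
```

```text
m4 [ 0.4306 -0.1198  0.0457] res 0.2
m1 [0.4695 0.0283 0.0455] res 0.6
m3 [ 0.504  -0.1612  0.0454] res 1.1
m2 [0.554  0.0284 0.046 ] res 0.5
dial [ 0.5133 -0.0621  0.055 ] res 0.6
plunger [ 0.601  -0.0854  0.063 ] res 0.4
hub [ 0.5109 -0.0625  0.0573] res 2.6
tabtop [ 0.4496 -0.0634  0.1062] res 0.9
top origin [ 0.5122 -0.0626] yaw -14.78 res mm [[0.0, 0.1], [0.0, 0.0], [-0.1, 0.0], [0.0, -0.1]]
  plunger [ 0.6012 -0.0861] m3 [ 0.5039 -0.1622]
scene origin [ 0.5112 -0.0615] yaw -14.65 res mm [[-0.3, -0.3], [0.2, 0.6], [0.2, 0.0], [-0.1, -0.4]]
  plunger [ 0.6002 -0.0847] m3 [ 0.5031 -0.1611]
tri origin [ 0.5122 -0.0621] yaw -14.74 res mm [[0.0, -0.0], [0.1, 0.5], [-0.0, -0.1], [-0.1, -0.4]]
  plunger [ 0.6012 -0.0855] m3 [ 0.5039 -0.1617]
top dial [ 0.5132 -0.0626  0.055 ] hub [ 0.51   -0.0638  0.063 ] pl [ 0.6009 -0.0857  0.063 ] tab [ 0.4498 -0.065   0.095 ]
scene dial [ 0.5134 -0.0617  0.055 ] hub [ 0.515  -0.0611  0.063 ] pl [ 0.601  -0.0852  0.063 ] tab [ 0.4416 -0.0619  0.095 ]
```

```bash
python3 -m creep '[[[0,-5,1,0,0,0,-1],[0.5,-10,1,0,0,0,-1],[1,-15,1,0,0,0,-1],[2,-20,1,0,0,0,-1],[3,-25,1,0,0,0,-1]]]' 20; python3 -c "
from cell import arm;print(arm.observe()['joints'])"
```

```text
clock: 0.6
position: [0.2987, 0.3151, 0.2535]
ee_rot: [-0.694, -3.064, 0.0]
force: [1.5, -0.7, 0.7]
width: 0.611
[-1.00731629  0.1107222   0.07953932  1.99942584 -0.01026495  1.03205939
  0.20217209]
```

```bash
python3 -m creep '[[[2,-4.5,0,0,0,-8,-1],[4,-9,0,0,0,-16,-1],[6.5,-13,0,0,0,-24,-1],[9,-17,0,0,0,-32,-1],[11,-21,-2,0,0,-40,-1]]]'; python3 -m creep '[[[1.5,-4,-2,0,0,-8,-1],[3,-8,-3,0,0,-16,-1],[4,-11,-4,0,0,-23,-1],[4.3,-12.4,-5,0,0,-23,-1],[4.3,-12.4,-5,0,0,-23,-1]]]'
python3 - <<'E'
from h import *
from scipy.spatial.transform import Rotation as R
o=arm.observe();m=R.from_rotvec(o['ee_rot']).as_matrix();print(o['position'],m.round(3),o['joints'],np.degrees(np.arctan2(m[1,1],m[0,1])))
for n in("scene","top"):
    im=arm.get_image(n)[:,:,::-1]; cv2.imwrite(f"pics/{n}1.png",im)
a=cv2.imread("pics/top1.png")[120:280,190:350]; b=cv2.imread("pics/scene1.png")[140:270,160:290]
cv2.imwrite("pics/c1.png",np.hstack([cv2.resize(a,(400,400),interpolation=3),cv2.resize(b,(400,400),interpolation=3)]))
E
```

```text
clock: 1.1
position: [0.4111, 0.1059, 0.2354]
ee_rot: [1.707, 2.634, 0.007]
force: [1.4, 0.7, 0.2]
width: 0.181
clock: 1.6
position: [0.4512, -0.0191, 0.1826]
ee_rot: [-2.197, -2.245, 0.004]
force: [-0.9, 0.0, 0.0]
width: 0.004
[ 0.45118361 -0.01907145  0.18263717] [[-0.021  1.    -0.002]
 [ 1.     0.021 -0.001]
 [-0.001 -0.002 -1.   ]] [-0.49857343  0.23317493  0.50889761  2.08697395 -0.14754197  0.8576432
  0.11721624] 1.2212670320992072
```

View pics/c1.png

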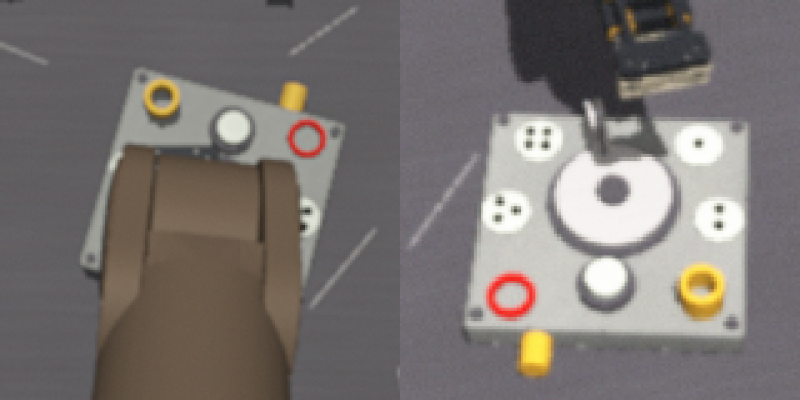

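```bash
python3 -m creep '[[[0,0,-3,0,0,0,-1],[0,0,-6,0,0,0,-1],[0,0,-8,0,0,0,-1],[0,0,-9.8,0,0,0,-1],[0,0,-9.8,0,0,0,-1]]]'
python3 - <<'E'
from h import *
p=arm.observe()['position'][:2]; O=np.array([.512,-.062])
def c(t,g=.0165):
    t=np.radians(t);u=np.array([np.cos(t),np.sin(t)]);return O+.06*u+g*np.array([u[1],-u[0]])
print(p,"approach",(c(181.2)-p)*100)
for t in np.arange(181.2,266,4): print(t.round(1),(c(t)*100).round(2),((c(t)-c(181.2))*100).round(2))
print((c(265.3)*100).round(2))
E
```

```text
clock: 2.2
position: [0.4506, -0.0153, 0.0845]
ee_rot: [-2.189, -2.25, 0.003]
force: [-0.2, 0.4, -0.0]
width: 0.005
[ 0.45057943 -0.01526996] approach [ 0.10881815 -3.14902066]
181.2 [45.17 -4.68] [0. 0.]
185.2 [45.08 -5.1 ] [-0.09 -0.42]
189.2 [45.01 -5.53] [-0.15 -0.85]
193.2 [44.98 -5.96] [-0.19 -1.29]
197.2 [44.98 -6.4 ] [-0.19 -1.72]
201.2 [45.01 -6.83] [-0.16 -2.16]
205.2 [45.07 -7.26] [-0.1  -2.59]
209.2 [45.16 -7.69] [-0.01 -3.01]
213.2 [45.28 -8.1 ] [ 0.11 -3.43]
217.2 [45.42 -8.51] [ 0.26 -3.84]
221.2 [45.6  -8.91] [ 0.43 -4.23]
225.2 [45.8  -9.29] [ 0.63 -4.62]
229.2 [46.03 -9.66] [ 0.86 -4.99]
233.2 [ 46.28 -10.02] [ 1.12 -5.34]
237.2 [ 46.56 -10.35] [ 1.4  -5.67]
241.2 [ 46.86 -10.66] [ 1.7  -5.99]
245.2 [ 47.19 -10.95] [ 2.02 -6.28]
249.2 [ 47.53 -11.22] [ 2.36 -6.55]
253.2 [ 47.89 -11.47] [ 2.72 -6.79]
257.2 [ 48.26 -11.69] [ 3.09 -7.01]
261.2 [ 48.65 -11.88] [ 3.48 -7.2 ]
265.2 [ 49.05 -12.04] [ 3.89 -7.36]
[ 49.06 -12.04]
```

```bash
python3 -m creep '[[[0,-1,0,0,0,0,-1],[0,-1.8,0,0,0,0,-1],[0,-2.3,0,0,0,0,-1],[0.1,-2.7,0,0,0,0,-1],[0.1,-2.8,0,0,0,0,-1]]]'
python3 - <<'E'
from h import *
o=arm.observe();print(o['position'],o['force'],o['joints'])
im=arm.get_image("scene")[:,:,::-1][140:270,160:290]; cv2.imwrite("pics/c2.png",cv2.resize(im,(560,560),interpolation=3))
E
```

```text
clock: 2.7
position: [0.4533, -0.0454, 0.0862]
ee_rot: [2.194, 2.248, 0.001]
force: [-0.1, 0.4, 0.5]
width: 0.005
[ 0.45325271 -0.04538964  0.08619649] [-0.13669173  0.36373825  0.54072668] [-0.35263901  0.39987456  0.43250684  2.17755732 -0.28644393  0.61602931
  0.30953782]
```

View pics/c2.png

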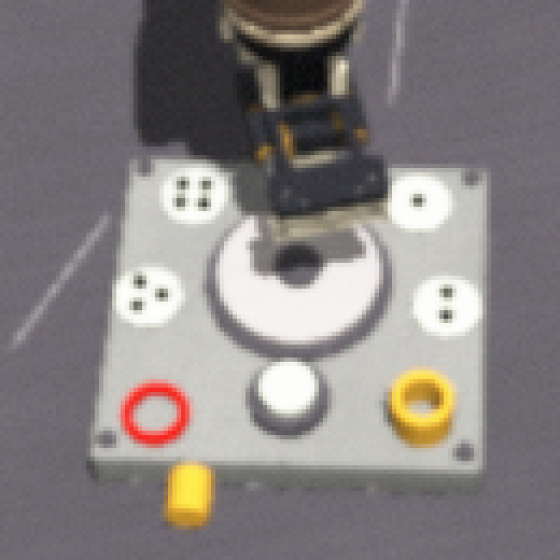

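```bash
python3 -m creep '[[[-0.2,-0.55,0,0,0,4,-1],[-0.3,-1,0,0,0,8,-1],[-0.35,-1.4,0,0,0,12,-1],[-0.35,-1.85,0,0,0,16,-1],[-0.3,-2.3,0,0,0,20,-1]]]'
python3 - <<'E'
from h import *
from scipy.spatial.transform import Rotation as R
o=arm.observe();m=R.from_rotvec(o['ee_rot']).as_matrix();print(o['position'],o['force'],o['joints'],np.degrees(np.arctan2(m[1,1],m[0,1])))
im=arm.get_image("scene")[:,:,::-1][140:270,160:290]; cv2.imwrite("pics/c3.png",cv2.resize(im,(560,560),interpolation=3))
E
```

```text
clock: 3.25
position: [0.4497, -0.067, 0.0858]
ee_rot: [-1.764, -2.599, -0.001]
force: [-1.0, 1.8, 0.7]
width: 0.002
[ 0.4496839  -0.06703927  0.08579703] [-0.95879762  1.76918638  0.69453294] [-0.22789698  0.3899365   0.3317441   2.17275039 -0.21918787  0.61003601
  0.63937021] 21.667154155187095
```

View pics/c3.png

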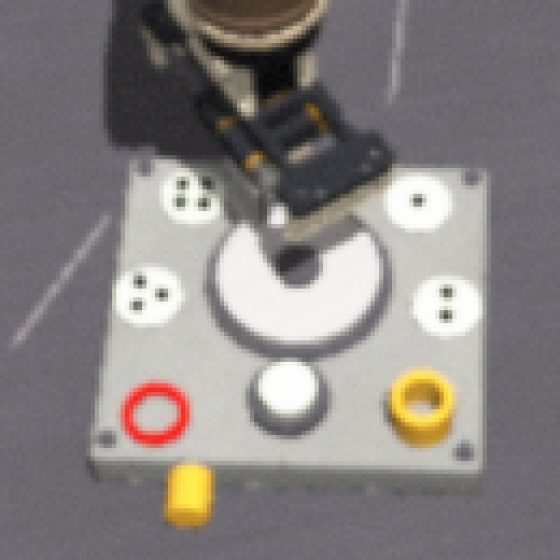

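```bash
python3 -m creep '[[[0.06,-0.45,0,0,0,4,-1],[0.15,-0.9,0,0,0,8,-1],[0.28,-1.3,0,0,0,12,-1],[0.42,-1.7,0,0,0,16,-1],[0.6,-2.15,0,0,0,20,-1]]]'
python3 - <<'E'
from h import *
from scipy.spatial.transform import Rotation as R
o=arm.observe();m=R.from_rotvec(o['ee_rot']).as_matrix();print(o['position'],o['force'],o['joints'],np.degrees(np.arctan2(m[1,1],m[0,1])))
E
```

```text
clock: 3.8
position: [0.4553, -0.0886, 0.0856]
ee_rot: [-1.288, -2.864, -0.0]
force: [-0.6, 2.4, 1.4]
width: 0.004
[ 0.45530103 -0.08862522  0.08563556] [-0.57245642  2.35275228  1.35474468] [-0.10585487  0.39572111  0.23517143  2.14537902 -0.15675496  0.61739735
  0.96544354] 41.56408088177114
```

```bash
python3 -m creep '[[[0.2,-0.4,0,0,0,4,-1],[0.43,-0.77,0,0,0,8,-1],[0.7,-1.13,0,0,0,12,-1],[1.0,-1.47,0,0,0,16,-1],[1.3,-1.78,0,0,0,20,-1]]]'
python3 - <<'E'
from h import *
from scipy.spatial.transform import Rotation as R
o=arm.observe();m=R.from_rotvec(o['ee_rot']).as_matrix();print(o['position'],o['force'],o['joints'],np.degrees(np.arctan2(m[1,1],m[0,1])))
im=arm.get_image("scene")[:,:,::-1][140:270,160:290]; cv2.imwrite("pics/c4.png",cv2.resize(im,(560,560),interpolation=3))
E
```

```text
clock: 4.3
position: [0.4678, -0.1066, 0.0855]
ee_rot: [-0.771, -3.043, -0.0]
force: [-3.7, 1.7, 2.8]
width: 0.002
[ 0.46782739 -0.10657673  0.08550908] [-3.67164467  1.66592219  2.78472783] [ 0.00460806  0.41275118  0.13999301  2.1018326  -0.09506259  0.63502647
  1.28395158] 61.549102032544454
```

View pics/c4.png

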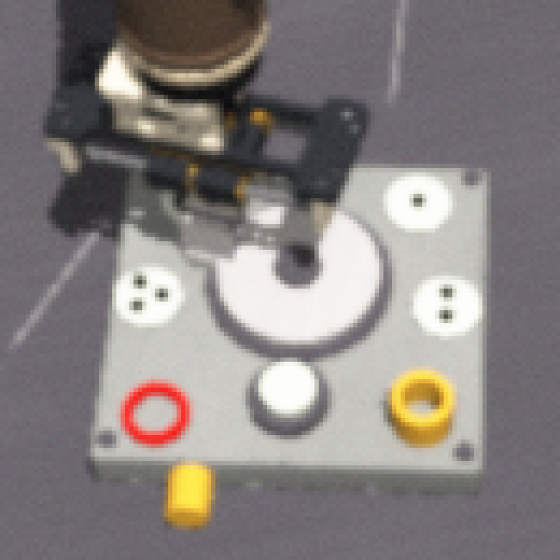

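```bash
python3 -m creep '[[[0.35,-0.3,0,0,0,4,-1],[0.7,-0.57,0,0,0,8,-1],[1.05,-0.82,0,0,0,12,-1],[1.42,-1.05,0,0,0,16,-1],[1.42,-1.05,0,0,0,16,-1]]]'
python3 - <<'E'
from h import *
from scipy.spatial.transform import Rotation as R
o=arm.observe();m=R.from_rotvec(o['ee_rot']).as_matrix();print(o['position'],o['force'],o['joints'],np.degrees(np.arctan2(m[1,1],m[0,1])))
for n in("scene","top"):
    im=arm.get_image(n)[:,:,::-1]; cv2.imwrite(f"pics/{n}5.png",im)
a=cv2.imread("pics/top5.png")[150:250,250:350]; b=cv2.imread("pics/scene5.png")[165:245,170:250]
cv2.imwrite("pics/c5.png",np.hstack([cv2.resize(a,(400,400),interpolation=3),cv2.resize(b,(400,400),interpolation=3)]))
E
```

```text
clock: 4.85
position: [0.4825, -0.1173, 0.0854]
ee_rot: [-0.345, -3.121, -0.0]
force: [-1.1, 0.9, -0.1]
width: 0.004
[ 0.48248911 -0.11732442  0.08539781] [-1.12843724  0.85905589 -0.13711263] [ 0.08109737  0.43244551  0.06527371  2.0586917  -0.04533314  0.65318339
  1.52718165] 77.39256216117516
```

View pics/c5.png

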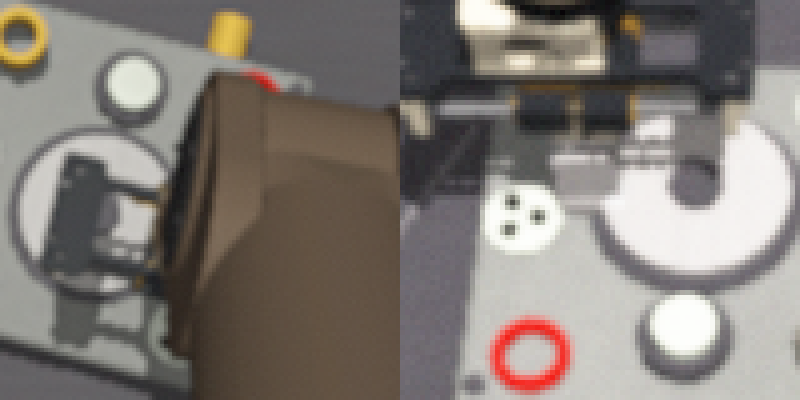

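```bash
python3 -m creep '[[[0.22,-0.12,0,0,0,2.3,-1],[0.45,-0.22,0,0,0,4.6,-1],[0.68,-0.31,0,0,0,6.8,-1],[0.68,-0.31,0,0,0,6.8,-1],[0.68,-0.31,0,0,0,6.8,-1]]]'; python3 -m creep '[[[-1,0,0,0,0,0,-1],[-2.5,0,0,0,0,0,-1],[-4,0,2,0,0,0,-1],[-6,2,6,0,0,0,-1],[-8,6,10,0,0,0,-1]]]';  python3 -m creep '[[[0,5,2,0,0,0,-1],[0,10,2,0,0,0,-1],[0,14,2,0,0,0,-1],[0,18,2,0,0,0,-1],[0,18,2,0,0,0,-1]]]'
python3 - <<'E'
from h import *
from scipy.spatial.transform import Rotation as R
o=arm.observe();m=R.from_rotvec(o['ee_rot']).as_matrix();print(o['position'],o['force'],o['joints'],np.degrees(np.arctan2(m[1,1],m[0,1])))
for n in("scene","top"):
    im=arm.get_image(n)[:,:,::-1]; cv2.imwrite(f"pics/{n}6.png",im)
a=cv2.imread("pics/top6.png")[150:250,250:350]; b=cv2.imread("pics/scene6.png")[165:245,170:250]
cv2.imwrite("pics/c6.png",np.hstack([cv2.resize(a,(400,400),interpolation=3),cv2.resize(b,(400,400),interpolation=3)]))
E
```

```text
clock: 5.45
position: [0.4893, -0.1204, 0.0855]
ee_rot: [-0.161, -3.137, -0.0]
force: [-2.4, 0.8, -1.7]
width: 0.007
clock: 5.95
position: [0.4123, -0.0685, 0.1804]
ee_rot: [0.166, 3.136, -0.001]
force: [0.7, 1.0, 1.0]
width: 0.005
clock: 6.45
position: [0.4132, 0.1183, 0.1998]
ee_rot: [0.148, 3.135, 0.005]
force: [0.9, -1.9, 0.1]
width: 0.005
[0.41315118 0.11827049 0.19981668] [ 0.90381197 -1.86555762  0.05045602] [-0.28692434  0.17364332 -0.13098556  2.07518132  0.0267039   0.89048305
  1.04390483] 84.60218127460723
```

View pics/c6.png

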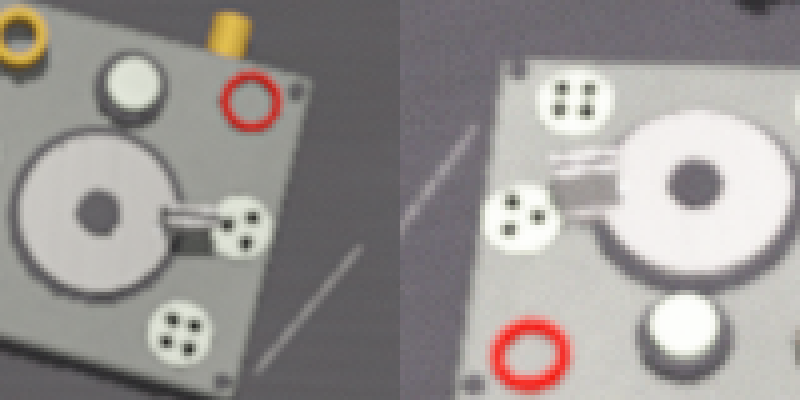

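Run:
```python
from h import *
for n,(x0,y0) in(("top",(285,190)),("scene",(195,188))):
    im=cv2.imread(f"pics/{n}6.png")[y0:y0+30,x0:x0+30]
    z=cv2.resize(im,(390,390),interpolation=cv2.INTER_NEAREST)
    O=np.array([.512,-.062])
    for t,col in((260.3,(255,0,0)),(265.3,(0,255,0)),(270.3,(0,0,255))):
        u=np.array([np.cos(np.radians(t)),np.sin(np.radians(t))])
        q=[tuple(int(v) for v in ((proj(n,[*(O+r*u),.095])-[x0,y0]+.5)*13)) for r in(.042,.078)]
        cv2.line(z,q[0],q[1],col,1)
    cv2.imwrite(f"pics/z6{n}.png",z)
a=np.hstack([cv2.imread("pics/z6top.png"),cv2.imread("pics/z6scene.png")]);cv2.imwrite("pics/z6.png",a)
```

```text
(no output)
```

View pics/z6.png

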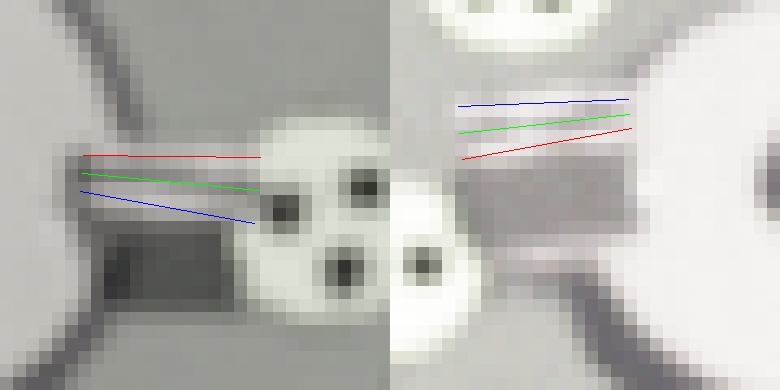

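Run:
```python
from h import *
t=cv2.imread("pics/top6.png",0);print("top rows198-210 cols 290..306");print(t[198:211,289:307])
s=cv2.imread("pics/scene6.png",0);print("scene rows191-205");print(s[192:210,199:215])
```

```text
top rows198-210 cols 290..306
[[192 193 192 182 146 106 120 145 153 155 155 155 154 153 154 153 152 155]
 [193 193 193 188 158 114 113 139 151 153 152 153 153 153 153 154 162 178]
 [192 190 186 187 173 144 132 145 155 156 156 158 160 157 154 164 188 207]
 [185 169 162 179 186 175 166 169 174 176 178 182 185 180 175 188 210 221]
 [174 135 116 145 160 156 152 156 165 170 176 188 196 193 188 201 216 222]
 [169 117  95 116 125 124 125 131 135 138 143 156 167 164 162 177 203 209]
 [169 122 121 152 165 166 168 171 164 156 154 149 140 132 126 138 160 162]
 [164 123 123 155 172 175 180 191 190 185 184 177 166 159 156 145 119  81]
 [176 136 103 117 131 135 142 158 164 162 163 159 152 152 163 165 123  58]
 [193 157 109  97  96  95  95 104 107 106 106 102 101 124 176 194 168 124]
 [194 167 123 102  89  76  78  84  86  85  86  82  79 126 192 216 207 191]
 [193 179 143 104  73  59  67  77  83  85  87  82  81 116 177 212 221 219]
 [194 188 156 102  59  54  70  80  83  81  82  81  79  97 150 203 222 223]]
scene rows191-205
[[198 200 198 201 206 210 211 205 201 197 194 196 195 187 176 174]
 [198 198
[... 430 characters left out ...]
 189 189 196 199 194 206 232]
 [194 184 187 201 202 194 187 173 167 161 159 158 163 168 197 233]
 [184 160 153 160 164 161 155 159 157 155 151 155 155 160 199 239]
 [179 141 148 152 153 153 158 155 155 158 154 151 155 157 199 244]
 [213 151 146 150 155 153 153 153 156 155 152 154 156 159 185 232]
 [223 156 140 145 154 155 153 155 154 154 154 153 154 157 175 213]
 [230 170 139 145 152 153 154 153 157 162 164 163 168 168 183 219]
 [236 213 164 148 158 166 173 178 181 188 188 193 200 212 223 232]
 [228 238 205 170 180 190 201 212 210 202 195 200 223 232 235 240]
 [230 246 232 185 174 179 182 185 181 172 168 176 212 232 239 240]
 [243 251 241 191 164 168 167 154 151 136 126 141 181 226 238 241]]
```

Run:
```python
from h import *
def line(n,cols,rows):
    g=cv2.imread(f"pics/{n}6.png",0).astype(float);P=[]
    for c in cols:
        r=np.arange(*rows); v=g[rows[0]:rows[1],c]; i=1+np.argmin(v[1:-1]); a,b,d=v[i-1:i+2]
        P.append((c,r[i]+.5*(a-d)/(a-2*b+d)))
    return np.array(P)
O=np.array([.512,-.062])
for n,cols,rows in(("top",range(293,304),(201,206)),("scene",range(200,211),(195,200))):
    P=line(n,cols,rows);print(P[:,1].round(2))
    W=np.array([onz(n,p,.095)[:2] for p in P]); c=W.mean(0); d=np.linalg.svd(W-c)[2][0]; d*=np.sign(d@(c-O))
    print(n,"line dir",np.degrees(np.arctan2(d[1],d[0]))%360,"centre",c.round(4),"bearing from pivot",np.degrees(np.arctan2(*(c-O)[::-1]))%360,"r",np.linalg.norm(c-O))
```

```text
[202.97 202.93 202.89 202.88 203.01 203.14 203.25 203.7  204.01 204.04
 204.05]
top line dir 263.1014969615395 centre [ 0.5075 -0.1228] bearing from pivot 265.75975771269543 r 0.06093382634490275
[198.13 197.83 197.29 197.24 197.16 197.08 197.06 197.08 197.01 196.79
 196.33]
scene line dir 266.60954054051575 centre [ 0.5068 -0.1256] bearing from pivot 265.3208837795519 r 0.06376645639965133
```

```bash
python3 -m creep '[[[4.5,0,0,0,0,0,-1],[9,-1,0,0,0,0,-1],[13,-4,0,0,0,0,-1],[16,-8,-1,0,0,0,-1],[18.5,-12,-3,0,0,0,-1]]]'; python3 -m creep '[[[0.3,-4,-1,0,0,0,-1],[0.3,-7,-2,0,0,0,-1],[0.3,-8.4,-3,0,0,0,-1],[0.3,-8.4,-3.5,0,0,0,-1],[0.3,-8.4,-3.5,0,0,0,-1]]]'
python3 - <<'E'
from h import *
o=arm.observe();print(o['position'],o['force'],o['joints'],(np.array([.601,-.0855])-o['position'][:2])*100)
for n in("scene","top"):
    im=arm.get_image(n)[:,:,::-1]; cv2.imwrite(f"pics/{n}7.png",im)
a=cv2.imread("pics/top7.png")[130:250,230:350]; b=cv2.imread("pics/scene7.png")[150:270,160:280]
cv2.imwrite("pics/c7.png",np.hstack([cv2.resize(a,(400,400),interpolation=3),cv2.resize(b,(400,400),interpolation=3)]))
E
```

```text
clock: 7.05
position: [0.5995, -0.0091, 0.1708]
ee_rot: [0.161, 3.134, -0.001]
force: [0.6, 0.6, 1.0]
width: 0.006
clock: 7.55
position: [0.5995, -0.0885, 0.1343]
ee_rot: [-0.157, -3.136, -0.002]
force: [-0.4, 1.2, 0.6]
width: 0.007
[ 0.59946121 -0.08845451  0.13431148] [-0.40391197  1.20201759  0.60449052] [ 0.07670539  0.51210794 -0.02546823  1.74285739  0.01474997  0.8880036
  1.51575934] [0.15387941 0.29545121]
```

View pics/c7.png

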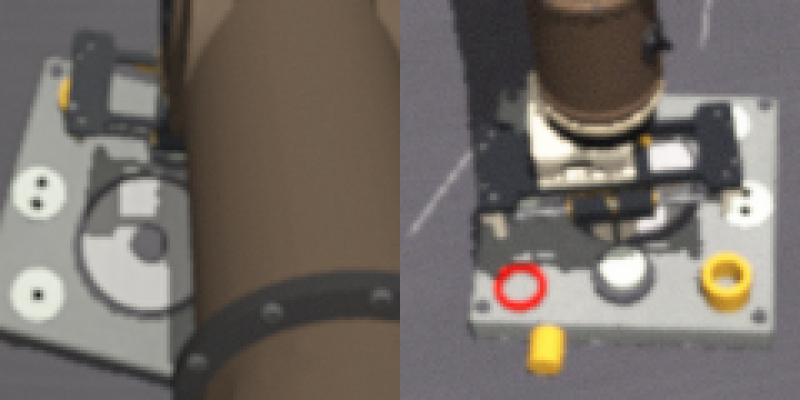

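Run:
```python
from h import *
for z in(.10,.12,.14,.16,.18): print(z,proj("scene",[.607,.002,z]).round(1),proj("scene",[.5914,-.178,z]).round(1),"tcp-tip",proj("scene",[.5995,-.0885,.117]).round(1), "c5",proj("scene",[.501,-.034,z-.05]).round(1))
print(onz("top",(210+218/4.9,140+92/4.9),.072),onz("scene",(170+485/5.5,165+365/5.5),.072),onz("scene",(170+144/5.5,165+390/5.5),.048))
```

```text
0.1 [258.4 218.3] [190.1 226. ] tcp-tip [223.9 218.9] c5 [237.7 198.5]
0.12 [258.4 214.4] [189.2 222.1] tcp-tip [223.9 218.9] c5 [237.5 194.6]
0.14 [258.5 210.3] [188.3 218.2] tcp-tip [223.9 218.9] c5 [237.3 190.6]
0.16 [258.6 206.2] [187.3 214.1] tcp-tip [223.9 218.9] c5 [237.1 186.5]
0.18 [258.7 201.9] [186.4 209.9] tcp-tip [223.9 218.9] c5 [236.9 182.3]
[ 0.62988566 -0.00686832  0.072     ] [ 0.63035877 -0.00348285  0.072     ] [ 0.59489749 -0.16805199  0.048     ]
```

The gripper's wide ends would come low over the bush and ring with this yaw. I'll turn the jaw line about 50° to the clear diagonal first.

```bash
python3 -m creep '[[[0,0,1,0,0,8.4,-1],[0,0,1,0,0,16.8,-1],[0,0,1,0,0,25,-1],[0.1,0.2,1,0,0,33,-1],[0.15,0.3,1,0,0,41,-1]]]'; python3 -m creep '[[[0,0,0,0,0,5,-1],[0,0,-1,0,0,9,-1],[0,0,-1,0,0,9,-1],[0,0,-1,0,0,9,-1]]]'
python3 - <<'E'
from h import *
from scipy.spatial.transform import Rotation as R
o=arm.observe();m=R.from_rotvec(o['ee_rot']).as_matrix();print(o['position'],o['force'],o['joints'],np.degrees(np.arctan2(m[1,1],m[0,1])),(np.array([.601,-.0855])-o['position'][:2])*100)
b=arm.get_image("scene")[:,:,::-1][150:270,160:280]
cv2.imwrite("pics/c8.png",cv2.resize(b,(560,560),interpolation=3))
E
```

```text
clock: 8.15
position: [0.6022, -0.0842, 0.1459]
ee_rot: [-0.964, 2.988, 0.0]
force: [-0.5, 0.3, -1.4]
width: 0.005
clock: 8.55
position: [0.6018, -0.0852, 0.1354]
ee_rot: [-1.182, 2.91, 0.0]
force: [0.2, 0.5, -0.1]
width: 0.005
[ 0.60177527 -0.0852472   0.13544875] [ 0.19960302  0.45544266 -0.12735621] [ 0.22220669  0.52756779 -0.24403705  1.72440268  0.15431499  0.90806708
  2.25765337] 134.228796700578 [-0.07752698 -0.02528045]
```

View pics/c8.png

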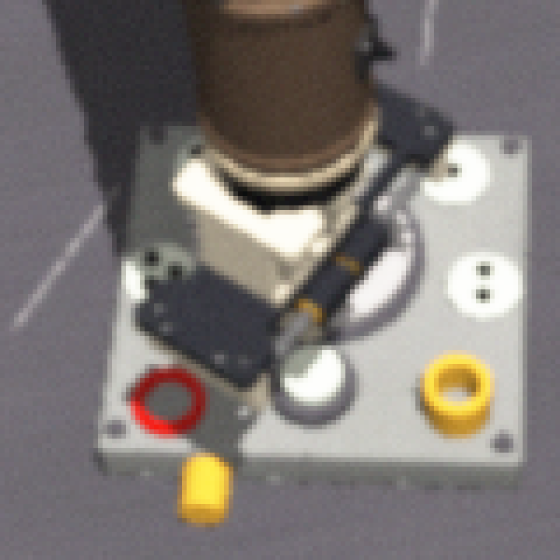

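Fingertips above the plunger, with the wide ends clear of the bush, ring and tab. Lowering.

```bash
python3 -m creep '[[[0,0,-1.5,0,0,0,-1],[0,0,-3,0,0,0,-1],[0,0,-4.2,0,0,0,-1],[0,0,-5.1,0,0,0,-1],[0,0,-5.1,0,0,0,-1]]]';python3 -m creep '[[[0,0,-0.2,0,0,0,-1],[0,0,-0.4,0,0,0,-1],[0,0,-0.6,0,0,0,-1],[0,0,-0.8,0,0,0,-1],[0,0,-0.8,0,0,0,-1]]]'
python3 - <<'E'
from h import *
o=arm.observe();print(o['position'],o['force'])
b=arm.get_image("scene")[:,:,::-1][150:270,160:280]
cv2.imwrite("pics/c9.png",cv2.resize(b,(560,560),interpolation=3))
E
```

```text
clock: 9.1
position: [0.6008, -0.0864, 0.0824]
ee_rot: [1.182, -2.908, -0.002]
force: [0.1, 0.0, 1.1]
width: 0.004
clock: 9.6
position: [0.602, -0.0865, 0.0762]
ee_rot: [-1.183, 2.91, -0.0]
force: [-0.5, 0.3, 3.7]
width: 0.003
[ 0.60196372 -0.08651826  0.07619092] [-0.53797332  0.32726343  3.72925233]
```

View pics/c9.png

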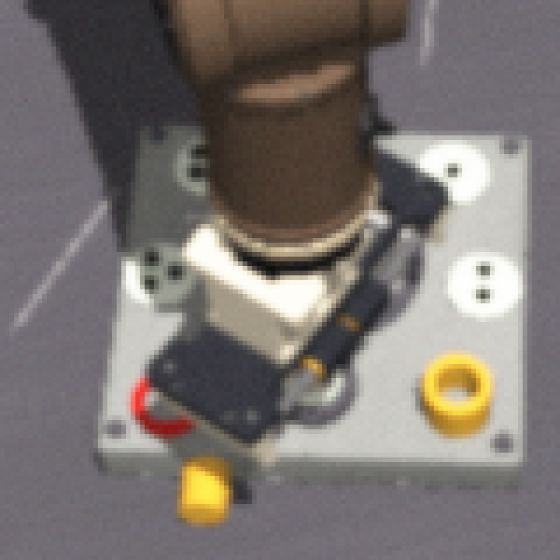

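```bash
python3 -m creep '[[[0,0,-0.15,0,0,0,-1],[0,0,-0.3,0,0,0,-1],[0,0,-0.45,0,0,0,-1],[0,0,-0.45,0,0,0,-1]]]';python3 -m creep '[[[0,0,-0.1,0,0,0,-1],[0,0,-0.2,0,0,0,-1],[0,0,-0.2,0,0,0,-1]]]'
```

```text
clock: 10.05
position: [0.6021, -0.0866, 0.0732]
ee_rot: [-1.183, 2.909, -0.001]
force: [-5.4, 1.2, 20.4]
width: 0.004
clock: 10.35
position: [0.6022, -0.0865, 0.0728]
ee_rot: [-1.182, 2.909, -0.002]
force: [-11.3, 1.3, 37.2]
width: 0.008
```

The press stopped hard at TCP z = 0.073; spring force then stop matches the 8 mm travel. Release straight up and clear away.

```bash
python3 -m creep '[[[0,0,0.5,0,0,0,-1],[0,0,1.2,0,0,0,-1],[0,0,3,0,0,0,-1],[0,0,6,0,0,0,-1],[0,0,10,0,0,0,-1]]]';python3 -m creep '[[[0,4,2,0,0,0,-1],[0,9,3,0,0,0,-1],[0,14,3,0,0,0,-1],[-2,19,3,0,0,0,-1],[-4,24,3,0,0,0,-1]]]';python3 -m creep '[[[0,0,0,0,0,0,-1],[0,0,0,0,0,0,-1],[0,0,0,0,0,0,-1]]]'
python3 - <<'E'
from h import *
o=arm.observe();print(o['position'],o['force'],o['dq'].round(3))
for n in("scene","top"):
    im=arm.get_image(n)[:,:,::-1]; cv2.imwrite(f"pics/{n}9.png",im)
a=cv2.imread("pics/top9.png")[130:250,230:350]; b=cv2.imread("pics/scene9.png")[150:270,160:280]
cv2.imwrite("pics/c10.png",np.hstack([cv2.resize(a,(400,400),interpolation=3),cv2.resize(b,(400,400),interpolation=3)]))
def line(n,cols,rows):
    g=cv2.imread(f"pics/{n}9.png",0).astype(float);P=[]
    for c in cols:
        r=np.arange(*rows); v=g[rows[0]:rows[1],c]; i=1+np.argmin(v[1:-1]); a,b,d=v[i-1:i+2]
        P.append((c,r[i]+.5*(a-d)/(a-2*b+d)))
    return np.array(P)
O=np.array([.512,-.062])
for n,cols,rows in(("top",range(293,304),(201,206)),("scene",range(200,211),(195,200))):
    W=np.array([onz(n,p,.095)[:2] for p in line(n,cols,rows)]); c=W.mean(0)
    print(n,"bearing",np.degrees(np.arctan2(*(c-O)[::-1]))%360)
bt=[b for b in blobs(cv2.imread("pics/top9.png"),(272,160,295,180),(0,0,205))]; bs=blobs(cv2.imread("pics/scene9.png"),(215,218,238,240),(0,0,215))
print(bt,bs,tri(bt[0][0],bs[0][0]))
E
```

```text
clock: 10.85
position: [0.6, -0.0866, 0.1684]
ee_rot: [1.182, -2.906, -0.003]
force: [0.7, -0.0, 0.3]
width: 0.008
clock: 11.35
position: [0.564, 0.1472, 0.199]
ee_rot: [1.183, -2.91, -0.0]
force: [-0.4, 0.9, -0.4]
width: 0.005
clock: 11.65
position: [0.5651, 0.1439, 0.199]
ee_rot: [1.181, -2.91, 0.001]
force: [-0.2, -1.1, -0.1]
width: 0.005
[0.56508793 0.14388714 0.19901975] [-0.19504253 -1.08932572 -0.09418774] [ 0.016  0.002  0.008 -0.003 -0.004  0.002 -0.004]
top bearing 265.756102470858
scene bearing 265.3067980668636
[(array([282.97, 170.26]), array([10.4, 10.7]), 86.0)] [(array([226.26, 229.37]), array([11.4, 12.2]), 107.0)] (array([ 0.60103636, -0.08563945,  0.06334975]), np.float64(0.0005411472969793177))
```

View pics/c10.png

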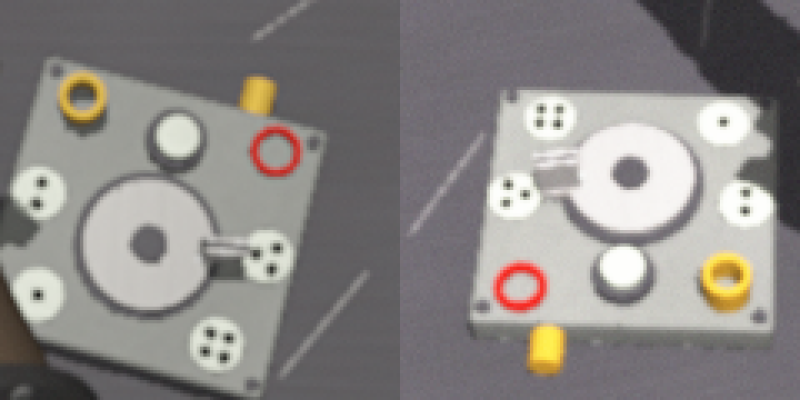

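```bash
python3 -c "
from cell import arm
print(arm.sign_off())"
```

```text
the job is handed in; nothing more can be done
None
```

I pushed the tab round with closed fingers until it points at the three-stud plate, which is the 100° place on the unit's right. I then backed off, pressed the plunger fully down, let it spring back, and handed the job in at about 12 s.

- **Tab:** the last check after the press put its bearing at 265.3° in one view and 265.8° in the other, against 265.3° for the plate centre. It did not change between before and after the press. The slope of the line on the tab, a coarser measure, gave 263° and 267° in the two views, so the angle is certain to only a degree or two.
- **Plunger:** the force rose like a spring to about 4 N, then climbed to 37 N as the plunger met a hard stop near its full travel. From the pictures the travel was 7.5 mm against the nominal 8 mm, which is within the camera calibration, but I had no direct reading of the travel. Afterwards its top was back at 63 mm, the same height as before the press.
- **Loose parts:** the bush and seal ring on the unit look unmoved in the last pictures. I did not check the parts on the bench, but nothing touched them that I noticed.

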